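# Lever open the sample case with the palette knife

## Robot

A 6-joint arm with a two-finger parallel gripper is mounted at the origin on a cart in front of the work surface, level with it; the furniture and walls round the work are solid. World frame = base frame: x ahead of the robot, y to its left, z up, the work surface at z = 0. Lengths are in mm, angles in degrees, forces in N, time in s.
With the tool pointing down it reaches from about 300 to 850 mm from the base axis. Payload 4.2 kg.
Tool frame: the origin (TCP) lies at the centre of the arm's flange, where the gripper is bolted on; the fingertips stand 191 mm ahead of it and the grasp point (between the pads) lies 172 mm ahead of it; z points along the fingers, y is the direction in which the jaws open and shut (so a half turn about z gives the same grasp; the last joint's range is limited). The gripper opens to 91 mm and grips with 3 to 60 N. Pads are 32 mm wide; open, the fingers measure 118 mm over their backs; the gripper's body (76 mm by 178 mm) begins 60 mm behind the grasp point.
Start: joints at [-65.661, 18.312, 89.639, -0, 72.044, -1.146], TCP at [247.408, -519.05, 404.776] pointing down, gripper open.
Joint ranges: [-177.97, 177.97], [-48.28, 115.42], [12.27, 149.76], [-77.06, 257.06], [2.81, 150.46], [-146.56, 146.56]. Speed limits (degrees/s): [147.25, 147.25, 180, 180, 180, 180].

## Interface

Orientations are given as [roll, pitch, yaw] about the fixed x, y, z axes, in that order (R = Rz(yaw) Ry(pitch) Rx(roll)).
In Python, from workcell import status, vision, ticket gives the robot as it stands.
- The arm moves only by the shell command python3 -m jog 'ROWS' [FORCE]. ROWS is JSON, a list of rows, each a list of 7 numbers: the finger opening in m, from 0 to 0.0912, then the shift along the tool's x, y, z in m, then the turn, a rotation vector about the tool's x, y, z in rad. A call has 1 to 12 rows; each row shifts and turns the commanded pose from where the row before left it, along the tool's axes as they then stand; what a row does not reach is not made up. A row lasts 1/8 s, in which the tool goes at most 62.5 mm and 10.7 degrees, less where a joint would pass 70% of its speed; a pose out of reach is approached as far as the arm can. A call with a gripper value outside its range is refused whole. The fingers move at their own pace and stop on an object; FORCE is the grip in N (left out, the last holds). Time passes only in rows, so rows that do not move let the fingers close. It gives the time, the measured TCP pose, the force and the opening at its end, in the units of the state.
- status.state(): the state, without advancing time (a new reading comes with each control period).
- vision.grab_frame(name): name is "side" or "top"; returns a dict with "color" (480x640x3 uint8, blue, green, red), "depth" (480x640 float32, mm along the optical axis (not along the pixel's ray), 0 where there is no reading), "fov_y" (degrees; the focal length in pixels is half the picture's height over the tangent of half this angle, whatever the lens; pixels are square), "cx", "cy" (the principal point, pixels), "k1" (the pictures are not rectified: a ray, as slopes to the right and down, at radius r is drawn at 1 + k1 r^2 times it, then the intrinsics apply), "pose" (4x4, takes a point from camera to world coordinates). Camera axes: x right, y down, z forward; pixel columns grow to the right and rows downward; lengths in mm; the calibration is good to about 2 mm. A picture is of the moment at which its call begins.
- ticket.job_done(): hands the job in, once; it reports no verdict.
Trained networks look in the newest picture that a camera, given by its name, has taken for a name from the list of things; names that differ only in an ending like _2 or _b are one class to them, and where a whole thing is asked for, a point or a joint stands for the part that bears it (a point fixed in the world has none). Each returns a list of dicts, best first, with "p" (0 to 1); they miss things now and then, are a little off and sometimes report something else, mostly with a low value. They report only what shows in the picture. A call takes as long as a camera call.
- vision.find_in(camera, label): "location" ([x, y, z] in mm, in world coordinates, good to about 4 mm: the middle of the surface that is visible of it).
- vision.silhouettes(camera, label): "pixels" (480x640 bool, what is visible of it).
The state is a dict: "time_s": time; "qpos": joint angles; "qvel": joint speeds; "effort": joint torques, N m; "ee_pos": TCP position; "ee_rot": TCP orientation; "force": force on the tool from outside, world axes, zero at the start; "torque": the same for the moment, N m; "gripper_width": finger opening in mm.
Only numpy, scipy, OpenCV 4.12 (cv2) and the standard library are available. Lean on these libraries where they do the work, as an engineer would, in place of code of your own. Each camera call takes 0.05 s, during which the arm holds its last target.

## Task

Pick up the palette knife, push its blade into the slot under the front edge of the lid of the larger wooden case, and lever the hinged lid up until it stands more than half-way to upright and stays there. Only the knife may touch the lid, not the gripper or the arm. Then lay the knife back down flat on the free worktop and let go of it.

Things in the scene. Friction and masses are not known exactly. Their poses are not given: they have to be found in the camera images.
- knife_grip (a point): Palette knife lying flat on the worktop, about 70 g: light wooden handle (90 mm long, 20 wide, 22 high), thin steel blade (80 mm long, 18 wide, 2.5 thick, round end) leaving the handle at half its height. This point is the handle's centre, 11 mm above the worktop as it lies; grasp across the 20 mm width here. x points along the knife to the blade's end, z up.
- knife_tip (a point): The end of the knife's blade, at half its thickness: 125 mm from the handle's centre along x and at the same height (11 mm above the worktop as it lies). x along the blade, outward, z up.
- case_slot (a point): Mouth centre of the slot in the front of the larger wooden case (fixed, 130 mm deep in x, 140 wide, 50 high without lid; the smaller box with a knob has no slot). Slot: lined black, 56 mm wide (y), 14 high, 22 deep, directly below the lid. Mouth in the case's front face, centre 43 mm above the worktop, 7 mm below the lid's underside. x points level into the slot, to the hinge; z up.
- case_lid: The case's flat lid, 134 mm hinge to front edge (overhangs the front by 4 mm), 140 wide, 8 thick. Origin on the hinge axis, middle of the back edge, at the underside: 50 mm above the worktop, 130 mm behind the front face. Shut, axes as the slot's; the lid lies along -x. Opens about +y, front edge up, to 1.9 rad. Stiff hinge: 1.5 N at the front edge lifts it; it stays at any angle.

How it is judged (in metres and radians):
On the way, in this order (a step that is already met when the one before it is completed fails the run):
1. the blade's end is in the slot under the still shut lid (x of knife_tip in the frame of case_slot between 0.004 and 0.03 m and y of knife_tip in the frame of case_slot between -0.03 and 0.03 m and z of knife_tip in the frame of case_slot between -0.01 and 0.012 m and angle between case_lid's own z axis and vertical below 0.1 rad), for 0.05 s.
2. the lid is levered up more than about half-way to upright (angle between case_lid's own z axis and vertical above 0.7 rad), for 0.1 s.
At the end, for the whole second after the job is handed in: The case's lid stands open by more than 0.7 rad (40 degrees) by itself, and the knife lies flat on the worktop: handle centre 4 to 20 mm and blade end 0 to 25 mm above it (angle between case_lid's own z axis and vertical above 0.7 rad and height (world z) of knife_grip between 0.004 and 0.02 m and height (world z) of knife_tip between 0 and 0.025 m); the robot touches nothing.
It fails at once if the gripper or the arm touches the lid (more than 1 N) (contact force between any of the fingers, the arm and case_lid above 1 N).
It also fails if it takes over 51 s, if anything falls off the work surface, if the arm or the gripper's body presses on something with over 40 N, if the wrist force passes 120 N, or if a joint passes its speed limit or range.

## Working session

There is one attempt and no reset: what is moved stays moved. The work goes in short steps, Python scripts to look and compute and a shell command to move; the robot and the scene stay as the last step left them, time stands still between calls to the robot, and variables do not carry over. Pictures are saved under pics/ and viewed, and the job is handed in when it is done.

```bash
mkdir -p pics; ls; python3 - <<'E'
from workcell import status, vision
import cv2
s=status.state(); print(s)
for n in ("side","top"):
    f=vision.grab_frame(n); cv2.imwrite(f"pics/{n}0.png",f["color"]); print(n,f["fov_y"],f["cx"],f["cy"],f["k1"],f["pose"])
    for l in ("knife_grip","knife_tip","case_slot","case_lid"):
        print(l,[(round(d["p"],2),[round(float(v),1) for v in d["location"]]) for d in vision.find_in(n,l)][:3])
E
```

```text
pics
{'time_s': 0.0, 'qpos': array([-6.56619579e+01,  1.83509215e+01,  8.97059284e+01, -4.17760985e-04,
        7.20429076e+01, -1.14615823e+00]), 'qvel': array([-0.03054967, -0.02995182, -0.02988367, -0.06128686, -0.02774374,
       -0.02658203]), 'effort': array([ 2.92754492e-03, -4.12452900e+01, -2.31972635e+01,  7.29709561e-02,
        4.58345900e-02, -1.31220304e-04]), 'ee_pos': array([ 247.33005892, -518.90496142,  403.93043482]), 'ee_rot': array([-1.79900255e+02, -1.59833000e-03,  2.54843281e+01]), 'force': array([-0.10789336,  0.12287291,  0.59911603]), 'torque': array([0.00060857, 0.00010055, 0.00298844]), 'gripper_width': 91.05812517059022}
side 53.03739694938413 318.1176282269357 236.04540265409256 -0.1266521692608127 [[ 9.99781008e-01 -9.62131249e-03  1.85840405e-02  5.76330352e+02]
 [-2.09105912e-02 -4.24217828e-01  9.05318718e-01 -6.67882123e+02]
 [-8.26673012e-04 -9.05509064e-01 -4.24326115e-01  4.43810117e+02]
 [ 0.00000000e+00  0.00000000e+00  0.00000000e+00  1.00000000e+00]]
knife_grip [(0.56, [499.9, -132.0, 20.5])]
knife_tip [(0.71, [499.4, -135.8, 16.9])]
case_slot [(0.63, [623.8, 69.7, 54.6])]
case_lid [(0.56, [624.4, 98.4, 54.8])]
top 54.75087952944606 321.64322452465376 227.88340775692564 0.01582737311495177 [[-2.74302924e-02 -9.84775091e-01  1.71655467e-01  4.07190477e+02]
 [-9.99611782e-01  2.61833256e-02 -9.52464081e-03  1.33696945e+02]
 [ 4.88511805e-03 -1.71850090e-01 -9.85111000e-01  9.97622772e+02]
 [ 0.00000000e+00  0.00000000e+00  0.00000000e+00  1.00000000e+00]]
knife_grip [(0.59, [529.4, -125.0, 18.0])]
knife_tip [(0.95, [531.3, -123.1, 17.8]), (0.37, [618.6, 111.4, 57.7])]
case_slot [(0.71, [618.2, 116.2, 64.0])]
case_lid [(0.68, [618.9, 115.0, 57.5])]
```

View pics/side0.png

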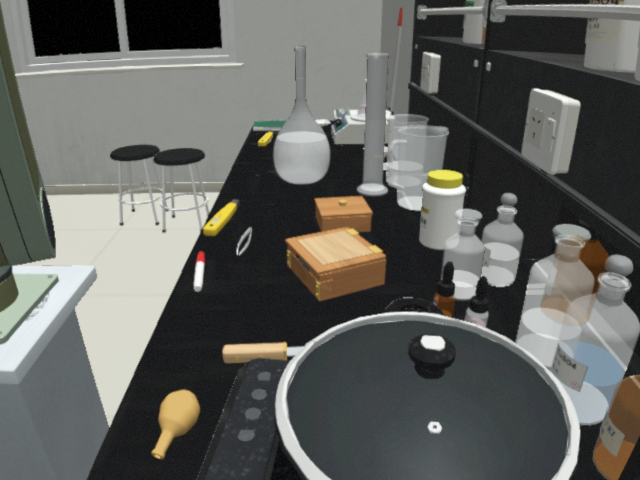

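View pics/top0.png

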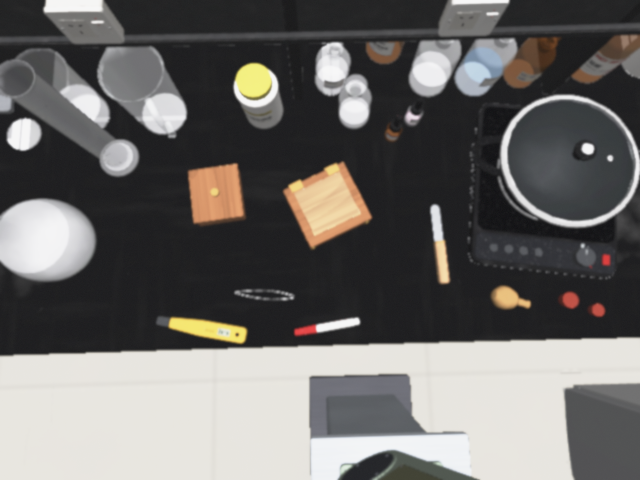

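The top view shows the knife with its handle around (443,262) and blade tip around (435,207). The case is centred near (328,205), with its hinges at the upper left and its front edge running from (315,245) to (370,212). Next I measure it accurately.

```bash
cat > h.py <<'E'
import numpy as np, cv2
from workcell import status, vision
def K(f):
    F=240/np.tan(np.radians(f["fov_y"]/2)); return F
def ray(f,u,v):
    F=K(f); x=(u-f["cx"])/F; y=(v-f["cy"])/F
    rd=np.hypot(x,y); r=rd
    for _ in range(20): r=rd/(1+f["k1"]*r*r)
    s=r/rd if rd>0 else 1
    return np.array([x*s,y*s,1.])
def on_plane(f,u,v,z):
    P=np.array(f["pose"]); d=P[:3,:3]@ray(f,u,v); o=P[:3,3]
    return o+d*(z-o[2])/d[2]
def proj(f,p):
    P=np.array(f["pose"]); c=P[:3,:3].T@(np.asarray(p,float)-P[:3,3]); x,y=c[:2]/c[2]; s=1+f["k1"]*(x*x+y*y); F=K(f)
    return np.array([f["cx"]+F*x*s,f["cy"]+F*y*s])
E
python3 - <<'E'
from h import *
f=vision.grab_frame("top")
c=f["color"]
cv2.imwrite("pics/t_zoom.png",cv2.resize(c[140:300,250:470],None,fx=3.6,fy=3.6,interpolation=cv2.INTER_CUBIC)[:600])
for l,z in (("case_lid",58),("knife_grip",22),("knife_tip",12)):
    for d in vision.silhouettes("top",l)[:2]:
        m=d["pixels"].astype(np.uint8)
        cs,_=cv2.findContours(m,0,1); k=max(cs,key=cv2.contourArea)
        r=cv2.minAreaRect(k); b=cv2.boxPoints(r)
        print(l,d["p"],m.sum(),b.round(1).tolist()); print(np.array([on_plane(f,*p,z) for p in b]).round(1).tolist())
g=vision.grab_frame("side")
cv2.imwrite("pics/s_zoom.png",cv2.resize(g["color"][180:380,190:400],None,fx=3,fy=3,interpolation=cv2.INTER_CUBIC))
E
```

```text
case_lid 0.95 4257 [[281.3999938964844, 189.8000030517578], [342.20001220703125, 159.39999389648438], [371.20001220703125, 217.39999389648438], [310.3999938964844, 247.8000030517578]]
[[653.8, 206.3, 58.0], [716.5, 77.2, 58.0], [590.2, 21.6, 58.0], [530.3, 148.7, 58.0]]
knife_grip 0.8 752 [[427.70001220703125, 205.5], [439.29998779296875, 204.10000610351562], [448.70001220703125, 282.3999938964844], [437.1000061035156, 283.79998779296875]]
[[620.0, -105.5, 22.0], [622.4, -130.7, 22.0], [454.2, -138.4, 22.0], [452.0, -113.9, 22.0]]
knife_tip 0.92 806 [[426.70001220703125, 205.6999969482422], [439.0, 204.0], [449.70001220703125, 282.3999938964844], [437.3999938964844, 284.0]]
[[621.8, -105.9, 12.0], [624.8, -132.9, 12.0], [454.8, -143.4, 12.0], [452.0, -117.2, 12.0]]
```

View pics/t_zoom.png

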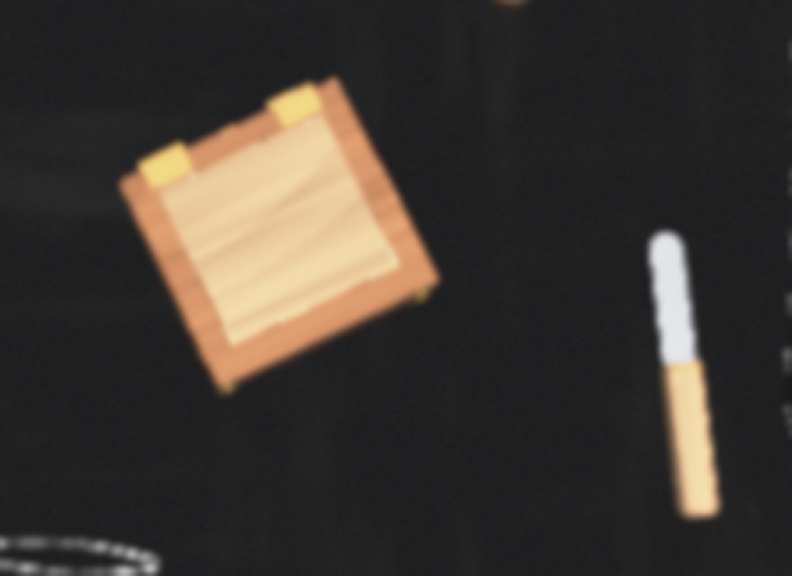

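View pics/s_zoom.png

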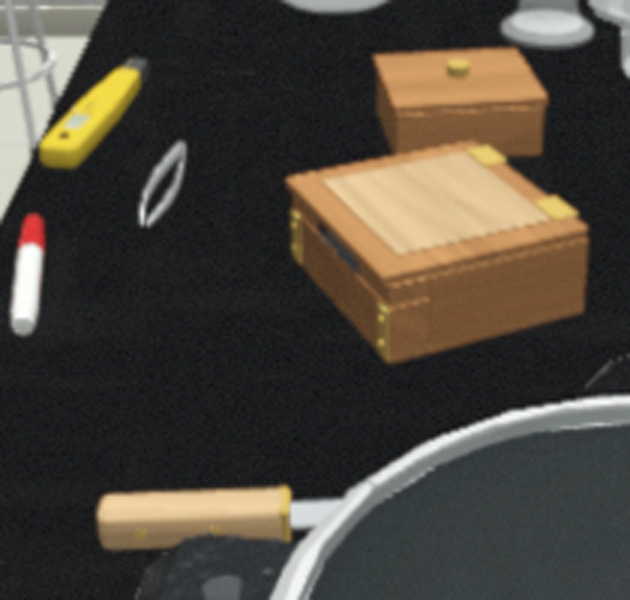

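```bash
cat > fit.py <<'E'
from h import *
from scipy.optimize import least_squares
f=vision.grab_frame("top"); g=vision.grab_frame("side")
T=lambda a:(np.array(a)+.5)/3.6-.5+[250,140]
S=lambda a:(np.array(a)+.5)/3-.5+[190,180]
# lid corners: BL,BR,FR,FL (slot frame: x to hinge)
loc=np.array([[130,70,58],[130,-70,58],[-4,-70,58],[-4,70,58.]])
def W(p): 
    c,s=np.cos(p[2]),np.sin(p[2]); return np.c_[p[0]+c*loc[:,0]-s*loc[:,1],p[1]+s*loc[:,0]+c*loc[:,1],loc[:,2]]
tp=T([[121,183],[335,78],[439,278],[222,388]]); sp=S([[475,142],[587,230],[392,277],[289,181]])
def res(p,w=(1,1)):
    w_=W(p); return np.concatenate([(np.array([proj(f,q) for q in w_])-tp).ravel()*w[0],(np.array([proj(g,q) for q in w_])-sp).ravel()*w[1]])
for w in ((1,1),(1,0),(0,1)):
    r=least_squares(res,[560,80,.4],args=(w,)); print(w,r.x[:2].round(1),np.degrees(r.x[2]).round(2),r.fun.round(1))
for n,(X,Y),z in (("tip",(665,231),11),("neckL",(665,365),22),("neckR",(703,362),22),("endL",(683,516),22),("endR",(719,513),22)):
    print(n,on_plane(f,*T((X,Y)),z).round(1))
for n,(X,Y),z in (("endtop front",(101,504),22),("endtop",(110,494),22),("necktop",(287,487),22),("blade neck far",(290,502),12),("neck near",(287,510),22)):
    print(n,on_plane(g,*S((X,Y)),z).round(1))
E
python3 fit.py
```

```text
(1, 1) [565.2  83.6] 25.25 [ 0.  -0.3  0.2 -0.1  1.  -0.1  0.8 -0.4 -0.3 -1.3  1.9 -1.7 -1.6 -0.5
 -0.7 -1.4]
(1, 0) [564.7  84.9] 25.09 [-0.4 -0.2 -0.2  0.1  0.5  0.3  0.1 -0.2 -0.  -0.   0.  -0.  -0.  -0.
 -0.  -0. ]
(0, 1) [565.3  79.6] 25.43 [ 0.  -0.   0.  -0.   0.  -0.   0.  -0.  -0.2 -0.6  2.3 -0.7 -1.3  0.7
 -0.8 -0.4]
tip [ 625.9 -123.1   11. ]
neckL [ 542.5 -114.6   22. ]
neckR [ 543.6 -137.2   22. ]
endL [ 453.6 -118.9   22. ]
endR [ 454.8 -139.9   22. ]
endtop front [ 455.1 -131.5   22. ]
endtop [ 458.2 -124.    22. ]
necktop [ 541.1 -119.5   22. ]
blade neck far [ 542.2 -118.1   12. ]
neck near [ 541.8 -136.7   22. ]
```

```bash
python3 - <<'E'
from h import *
f=vision.grab_frame("top"); D=f["depth"]; P=np.array(f["pose"])
vs,us=np.mgrid[0:480:2,0:640:2]
F=K(f); x=(us-f["cx"])/F; y=(vs-f["cy"])/F; r2=x*x+y*y; x=x/(1+f["k1"]*r2); y=y/(1+f["k1"]*r2)
d=D[vs,us]; pts=np.stack([x*d,y*d,d],-1)@P[:3,:3].T+P[:3,3]; ok=d>0
print("height max grid; rows x, cols y")
ys=range(200,-300,-25); print("      ",*[f"{a:4d}" for a in ys])
for X in range(700,380,-25):
    o=[]
    for Y in ys:
        m=ok&(abs(pts[...,0]-X)<12.5)&(abs(pts[...,1]-Y)<12.5); o.append(f"{pts[m][:,2].max():4.0f}" if m.any() else "  --")
    print(X,"  ",*o)
E
```

```text
height max grid; rows x, cols y
        200  175  150  125  100   75   50   25    0  -25  -50  -75 -100 -125 -150 -175 -200 -225 -250 -275
700       4    5    4   59   63   62    5    4    5    3    5    4    5    4    4  132  131  148  157  166
675      53   65   64   64   64   63   59    5    4    3    4    4    5    5    4  131  130  149  158  165
650      63   62   63   65   63   63   62    4    5    4    4    5    4    5    5    4  125  151  156  166
625      60   63   63   63   62   65   64   65    3    4    5    3    4   16    3    4   56  145  154  164
600       5   61   64   64   65   63   64   62    4    4    6    6    5   15    2    3   56   58  148  157
575       4   61   64   63   62   61   62   59    5    5    4    5    4   16    4   51   56   57   57  149
550       4    6   61   63   60   60    6    4    3    3    5    5    4   25    5   48   55   55   56   57
525       5    5   57    5    4    5    4    4    4    5    6    4    5   26    4   52   56   59   59   56
500       4    4    4    5    4    5    3    5    5    5    6    5    4   26    5   51   57   56   56   58
475       5    3    5    6    5    6    5    3    5    4    4    3    5   25   20    5    3    4   51   50
450       9    4    4    5    5    6    3    4    4    6    4    7    4   23   21    5    4    4   36    3
425      12    5    5    3    5    4    4    4    6    4    3    3    4    7    4    4    4   41   47   42
400       5    4    4    5    5    4    6    3    5    5    6    6    6    4    5    5    4   37   45   40
```

```bash
python3 - <<'E'
from h import *
f=vision.grab_frame("top"); D=f["depth"]; P=np.array(f["pose"])
vs,us=np.mgrid[0:480,0:640]
F=K(f); x=(us-f["cx"])/F; y=(vs-f["cy"])/F; r2=x*x+y*y; x=x/(1+f["k1"]*r2); y=y/(1+f["k1"]*r2)
d=D[vs,us]; pts=np.stack([x*d,y*d,d],-1)@P[:3,:3].T+P[:3,3]
for X in range(450,620,12):
    m=(d>0)&(abs(pts[...,0]-X)<6)&(pts[...,1]<0)&(pts[...,1]>-240)
    q=pts[m]; h=q[(q[:,2]>40)]; k=q[(q[:,2]>11)&(q[:,2]<33)&(q[:,1]>-150)]
    print(X, "plate ymax",h[:,1].max().round(1) if len(h) else None,"knife",k[:,1].min().round(1) if len(k) else None,k[:,1].max().round(1) if len(k) else None)
from scipy.spatial.transform import Rotation as R
s=status.state(); Rm=R.from_euler("xyz",s["ee_rot"],degrees=True)
t=np.array([498.5,-127.5,300]); print(Rm.inv().apply(t-s["ee_pos"]).round(1), s["time_s"])
E
```

```text
450 plate ymax None knife -133.9 -123.5
462 plate ymax None knife -139.2 -118.3
474 plate ymax None knife -137.1 -118.0
486 plate ymax -200.6 knife -137.4 -117.8
498 plate ymax -183.7 knife -137.0 -117.1
510 plate ymax -180.7 knife -135.8 -116.4
522 plate ymax -181.1 knife -136.6 -116.7
534 plate ymax -182.5 knife -136.2 -115.5
546 plate ymax -183.4 knife -135.9 -115.2
558 plate ymax -185.9 knife -132.6 -116.3
570 plate ymax -186.7 knife -133.1 -115.3
582 plate ymax -188.8 knife -131.6 -114.5
594 plate ymax -190.8 knife -130.6 -115.2
606 plate ymax -192.5 knife -131.6 -113.3
618 plate ymax -193.3 knife -130.2 -114.5
[ 395.1 -245.4  104.8] 0.95
```

```bash
python3 -m jog '[[0.045,0.0439,-0.0273,0.009,0,0,0],[0.045,0.0439,-0.0273,0.009,0,0,0],[0.045,0.0439,-0.0273,0.009,0,0,0],[0.045,0.0439,-0.0273,0.009,0,0,0],[0.045,0.0439,-0.0273,0.009,0,0,0],[0.045,0.0439,-0.0273,0.009,0,0,0],[0.045,0.0439,-0.0273,0.009,0,0,0],[0.045,0.0439,-0.0273,0.009,0,0,0],[0.045,0.0439,-0.0273,0.009,0,0,0],[0.045,0,0,0,0,0,0.135],[0.045,0,0,0,0,0,0.135],[0.045,0,0,0,0,0,0.135]]' 40
cat > rel.py <<'E'
import sys
from h import *
from scipy.spatial.transform import Rotation as R
s=status.state(); Rm=R.from_euler("xyz",s["ee_rot"],degrees=True)
a=[float(v) for v in sys.argv[1:]]
print("t",round(s["time_s"],2),"pos",s["ee_pos"].round(1),"rot",s["ee_rot"].round(2),"w",round(s["gripper_width"],1),"F",s["force"].round(1),"q",s["qpos"].round(0))
if a:
    print("shift in tool axes mm",Rm.inv().apply(np.array(a[:3])-s["ee_pos"]).round(1))
    T=R.from_euler("xyz",[180,0,a[3]],degrees=True); print("turn rad",(Rm.inv()*T).as_rotvec().round(4))
E
python3 rel.py 498.5 -127 193 2.3
```

```text
time_s: 2.45
ee_pos: [498.5, -127.0, 323.7]
ee_rot: [180.0, -0.0, 2.1]
force: [1.2, 0.5, 0.8]
gripper_width: 45.2
t 2.45 pos [ 498.5 -127.   323.7] rot [179.99  -0.     2.06] w 45.2 F [1.2 0.5 0.8] q [-16.  17. 105.  -0.  59.  72.]
shift in tool axes mm [ -0.    0.  130.7]
turn rad [ 0.0001 -0.0001 -0.0042]
```

```bash
python3 -m jog '[[0.045,0,0,0.04,0,0,0],[0.045,0,0,0.04,0,0,0],[0.045,0,0,0.03,0,0,0],[0.045,0,0,0.015,0,0,0],[0.045,0,0,0.0045,0,0,-0.004],[0.045,0,0,0,0,0,0]]'
python3 - <<'E'
from h import *
for n in ("top","side"):
    c=vision.grab_frame(n)["color"]
    c=c[180:320,370:510] if n=="top" else c[230:400,150:350]
    cv2.imwrite(f"pics/{n}_g1.png",cv2.resize(c,None,fx=3,fy=3,interpolation=cv2.INTER_CUBIC))
E
```

```text
time_s: 3.2
ee_pos: [498.7, -127.4, 194.8]
ee_rot: [180.0, -0.1, 2.5]
force: [-0.6, -0.2, 0.4]
gripper_width: 44.9
```

View pics/side_g1.png

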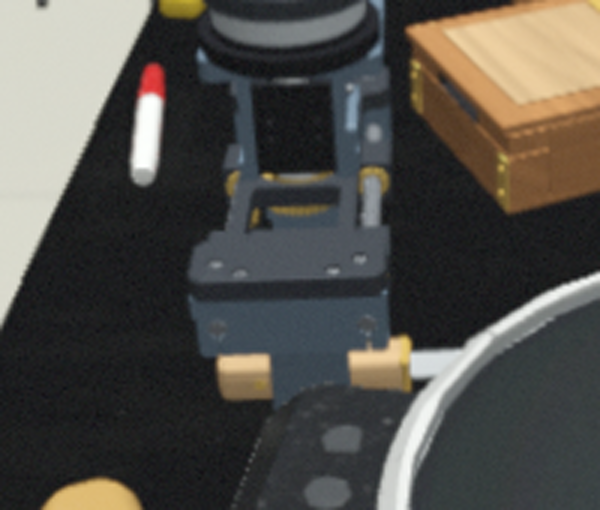

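The near finger lies across the middle of the handle (around (310,370) in the crop), well clear of the hotplate. I'll close the gripper now.

```bash
python3 -m jog '[[0.045,0,0,0.0015,0,0,0],[0,0,0,0,0,0,0],[0,0,0,0,0,0,0],[0,0,0,0,0,0,0],[0,0,0,0,0,0,0],[0,0,0,0,0,0,0]]' 55; python3 rel.py
```

```text
time_s: 4.05
ee_pos: [498.4, -127.3, 192.8]
ee_rot: [180.0, -0.0, 2.5]
force: [0.1, 1.1, 1.2]
gripper_width: 19.7
t 4.05 pos [ 498.4 -127.3  192.8] rot [ 1.7999e+02 -1.0000e-02  2.5100e+00] w 19.7 F [0.1 1.1 1.2] q [-16.  26. 113.  -0.  41.  72.]
```

```bash
python3 -m jog '[[0,0,0,-0.01,0,0,0],[0,0,0,-0.03,0,0,0],[0,0,0,-0.032,0,0,0],[0,0,0,0,0,0,0]]'; python3 rel.py 420.2 15.4 264.8 25.2
```

```text
time_s: 4.55
ee_pos: [499.2, -127.5, 267.4]
ee_rot: [179.9, -0.3, 2.5]
force: [-0.4, 0.1, -0.3]
gripper_width: 19.5
t 4.55 pos [ 499.2 -127.5  267.4] rot [179.89  -0.34   2.51] w 19.5 F [-0.4  0.1 -0.3] q [-16.  20. 109.  -0.  51.  72.]
shift in tool axes mm [ -72.6 -146.2    1.9]
turn rad [ 0.0031 -0.0054 -0.396 ]
```

```bash
python3 -m jog '[[0,-0.018,-0.0365,0,0,0,0],[0,-0.018,-0.0365,0,0,0,0],[0,-0.018,-0.0365,0,0,0,0],[0,-0.018,-0.0365,0,0,0,0],[0,0,0,0,0,0,-0.132],[0,0,0,0,0,0,-0.132],[0,0,0,0,0,0,-0.132],[0,0,0,0,0,0,0],[0,0,0,0,0,0,0]]'; python3 rel.py 420.2 15.4 264.8 25.2
python3 - <<'E'
from h import *
for n in ("top","side"):
    f=vision.grab_frame(n); c=f["color"]
    c=c[140:300,250:470] if n=="top" else c[150:350,190:400]
    cv2.imwrite(f"pics/{n}_g2.png",cv2.resize(c,None,fx=3,fy=3,interpolation=cv2.INTER_CUBIC))
    for l in("knife_tip",):print(n,[(d["p"],d["location"]) for d in vision.find_in(n,l)])
E
```

```text
time_s: 5.68
ee_pos: [419.8, 15.4, 264.4]
ee_rot: [-180.0, 0.0, 25.1]
force: [-0.2, -0.1, -0.8]
gripper_width: 19.6
t 5.67 pos [419.8  15.4 264.4] rot [-1.7998e+02  5.0000e-02  2.5090e+01] w 19.6 F [-0.2 -0.1 -0.8] q [  1.  13. 120.  -0.  46.  65.]
shift in tool axes mm [ 0.3  0.2 -0.4]
turn rad [-0.0003  0.0008 -0.0019]
top [(0.62, [504.7, 54.0, 84.0])]
side [(0.7, [447.5, 17.8, 83.6])]
```

View pics/side_g2.png

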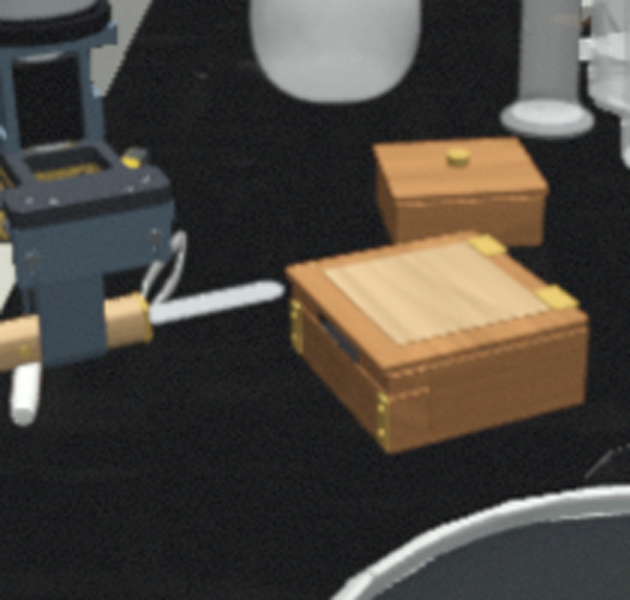

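View pics/top_g2.png

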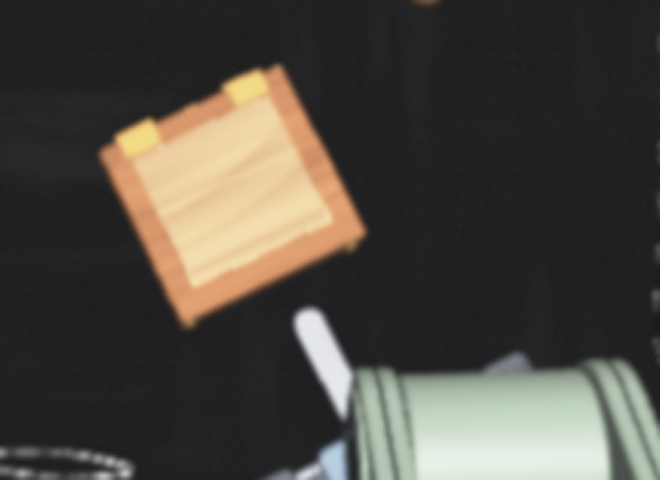

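```bash
python3 - <<'E'
from h import *
f=vision.grab_frame("top");g=vision.grab_frame("side")
tip=[533.0,68.4,82.7]
print("top pred",(proj(f,tip)+.5-[250,140])*3-.5,"side pred",(proj(g,tip)+.5-[190,150])*3-.5)
print(on_plane(f,250+303.5/3-.5+.17,140+308/3-.4,83), on_plane(g,190+285/3-.4,150+290/3-.4,83))
# slot corners predicted in side
c,s=np.cos(np.radians(25.2)),np.sin(np.radians(25.2))
for y,z in((28,50),(28,36),(-28,50),(-28,36)):
    print(((proj(g,[565.2-s*y,83.5+c*y,z])+.5-[190,150])*3-.5).round(1))
E
```

```text
top pred [302.28623175 312.27082887] side pred [282.50094729 285.65338029]
[535.93177267  67.4942482   83.        ] [534.56537824  62.44784639  83.        ]
[320.7 304.4]
[321.2 325. ]
[360.7 344.1]
[360.9 365.5]
```

```bash
python3 rel.py 418.6 17.7 224.8 25.1; python3 -m jog '[[0,0,-0.0027,0.02,0,0,0],[0,0,0,0.0195,0,0,0],[0,0,0,0,0,0,0],[0,0,0,0,0,0,0]]'; python3 rel.py 463 38.5 224.8 25.1
python3 - <<'E'
from h import *
for n in ("top","side"):
    f=vision.grab_frame(n); c=f["color"]
    c=c[140:300,250:470] if n=="top" else c[150:350,190:400]
    cv2.imwrite(f"pics/{n}_g3.png",cv2.resize(c,None,fx=3,fy=3,interpolation=cv2.INTER_CUBIC))
E
```

```text
t 5.97 pos [420.   15.4 264.7] rot [180.    -0.    25.17] w 19.9 F [ 0.2 -0.2 -0.4] q [  1.  13. 120.  -0.  46.  65.]
shift in tool axes mm [-0.3 -2.7 39.9]
turn rad [ 0.0001 -0.      0.0013]
time_s: 6.48
ee_pos: [419.3, 17.9, 225.8]
ee_rot: [180.0, -0.1, 25.2]
force: [0.5, 0.3, -0.1]
gripper_width: 19.4
t 6.47 pos [419.3  17.9 225.8] rot [ 1.7997e+02 -5.0000e-02  2.5190e+01] w 19.4 F [ 0.5  0.3 -0.1] q [  1.  17. 123.  -0.  40.  66.]
shift in tool axes mm [48.4 -0.   1. ]
turn rad [ 0.0005 -0.0009  0.0016]
```

View pics/side_g3.png

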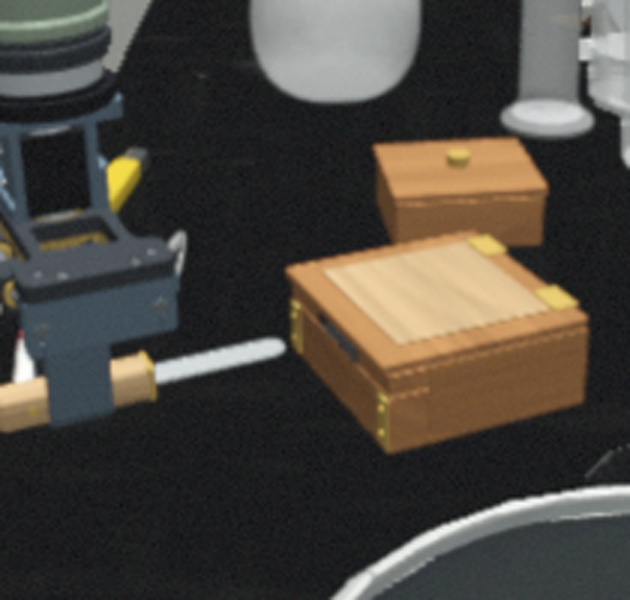

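View pics/top_g3.png

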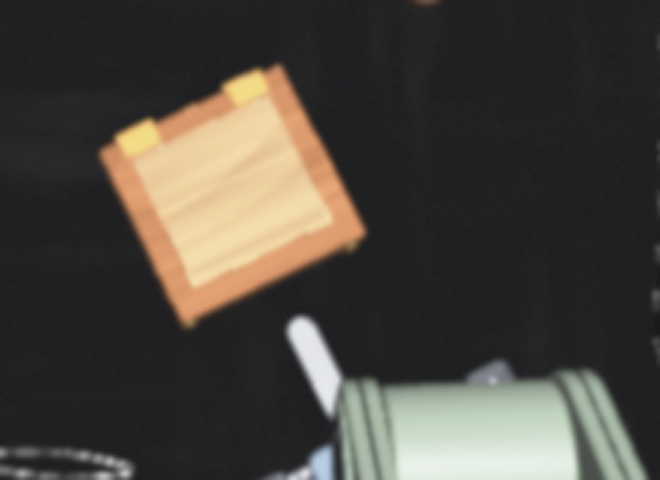

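The blade line in the side view points straight at the slot, around (340,337). I'll insert it slowly.

```bash
python3 -m jog '[[0,0.012,0,0.0005,0,0,0],[0,0.012,0,0.0005,0,0,0],[0,0.008,0,0,0,0,0],[0,0.008,0,0,0,0,0],[0,0.008,0,0,0,0,0],[0,0,0,0,0,0,0],[0,0,0,0,0,0,0]]'; python3 rel.py 463 38.5 224.8 25.1
python3 - <<'E'
from h import *
for n in ("top","side"):
    f=vision.grab_frame(n); c=f["color"]
    c=c[140:300,250:470] if n=="top" else c[190:330,220:360]
    cv2.imwrite(f"pics/{n}_g4.png",cv2.resize(c,None,fx=4 if n=="side" else 3,fy=4 if n=="side" else 3,interpolation=cv2.INTER_CUBIC))
E
```

```text
time_s: 7.45
ee_pos: [462.0, 38.3, 224.1]
ee_rot: [-180.0, 0.0, 25.2]
force: [-0.0, -1.0, -0.3]
gripper_width: 19.4
t 7.45 pos [462.   38.3 224.1] rot [-1.7999e+02  4.0000e-02  2.5200e+01] w 19.4 F [-0.  -1.  -0.3] q [  3.  20. 118.  -0.  42.  68.]
shift in tool axes mm [ 1.   0.2 -0.7]
turn rad [-0.0002  0.0008  0.0018]
```

View pics/side_g4.png

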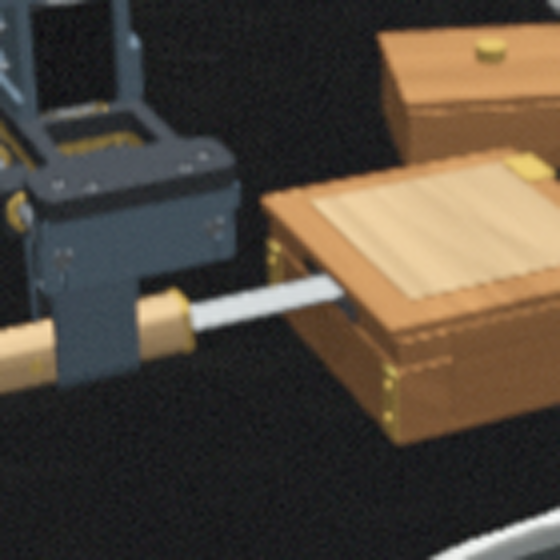

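View pics/top_g4.png

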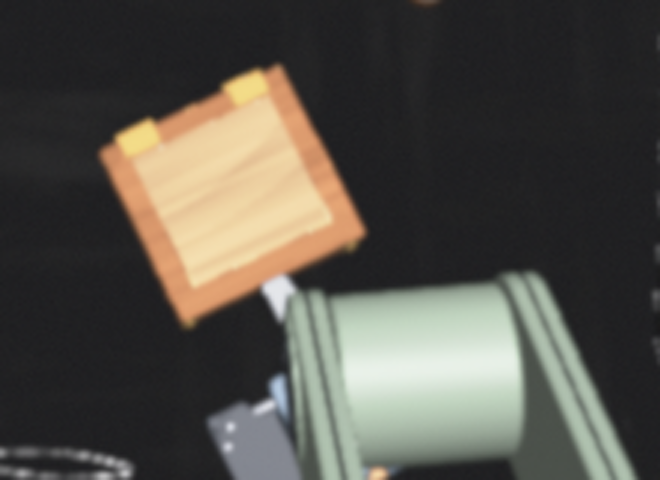

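```bash
python3 -m jog '[[0,0.002,0,0,0,0,0],[0,0.002,0,-0.0007,0,0,0],[0,0,0,0,0,0,0],[0,0,0,0,0,0,0]]'; python3 rel.py 463 38.5 224.8 25.1
```

```text
time_s: 8.05
ee_pos: [465.9, 40.0, 224.9]
ee_rot: [180.0, 0.0, 25.2]
force: [0.3, -1.0, -0.8]
gripper_width: 19.8
t 8.05 pos [465.9  40.  224.9] rot [179.99   0.    25.2 ] w 19.8 F [ 0.3 -1.  -0.8] q [  4.  20. 117.  -0.  42.  68.]
shift in tool axes mm [-3.3  0.1  0.1]
turn rad [0.0001 0.0001 0.0018]
```

```bash
python3 -m jog '[[0,0,0,-0.0035,0,0,0],[0,0,0,-0.003,0,0,0],[0,0.0002,0,-0.0058,0,0,0],[0,0.0004,0,-0.0057,0,0,0],[0,0.0007,0,-0.0057,0,0,0],[0,0.001,0,-0.0056,0,0,0],[0,0.0013,0,-0.0056,0,0,0],[0,0.0016,0,-0.0056,0,0,0],[0,0.0018,0,-0.0054,0,0,0],[0,0.0021,0,-0.0054,0,0,0],[0,0,0,0,0,0,0],[0,0,0,0,0,0,0]]'; python3 rel.py
python3 - <<'E'
from h import *
for n in ("side",):
    f=vision.grab_frame(n); c=f["color"]
    c=c[130:330,200:400]
    cv2.imwrite(f"pics/{n}_g5.png",cv2.resize(c,None,fx=3,fy=3,interpolation=cv2.INTER_CUBIC))
E
```

```text
time_s: 9.55
ee_pos: [474.3, 43.9, 276.4]
ee_rot: [180.0, -0.0, 25.2]
force: [-0.2, -1.3, -0.2]
gripper_width: 19.3
t 9.55 pos [474.3  43.9 276.4] rot [ 1.7998e+02 -5.0000e-02  2.5200e+01] w 19.3 F [-0.2 -1.3 -0.2] q [  4.  17. 113.   0.  50.  69.]
```

View pics/side_g5.png

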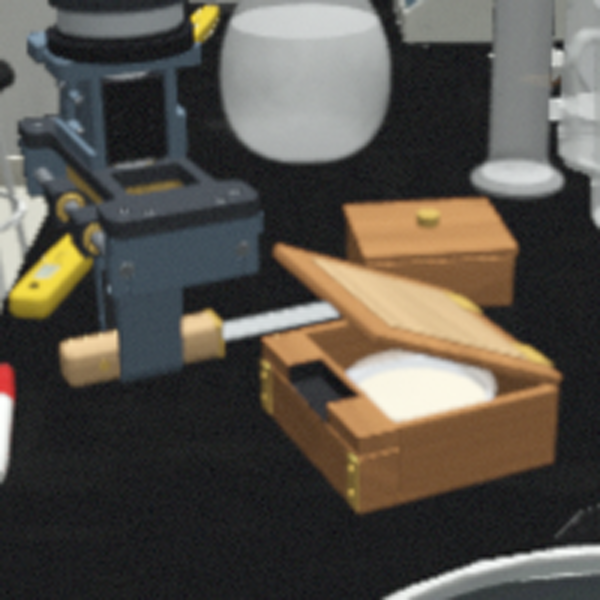

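The blade is lifting the lid, which is now at about 0.4 rad, and it isn't slipping. I'll continue along the arc.

```bash
python3 -m jog '[[0,0.005,0,-0.0103,0,0,0],[0,0.006,0,-0.0098,0,0,0],[0,0.0069,0,-0.0092,0,0,0],[0,0.0079,0,-0.0084,0,0,0],[0,0.0086,0,-0.0076,0,0,0],[0,0.0094,0,-0.0067,0,0,0],[0,0.0099,0,-0.0057,0,0,0],[0,0,0,0,0,0,0],[0,0,0,0,0,0,0]]'; python3 rel.py
python3 - <<'E'
from h import *
for n in ("side","top"):
    f=vision.grab_frame(n); c=f["color"]
    c=c[100:300,200:400] if n=="side" else c[100:300,250:450]
    cv2.imwrite(f"pics/{n}_g6.png",cv2.resize(c,None,fx=3,fy=3,interpolation=cv2.INTER_CUBIC))
E
```

```text
time_s: 10.72
ee_pos: [522.9, 66.9, 333.9]
ee_rot: [180.0, -0.0, 25.2]
force: [0.5, -0.5, -0.9]
gripper_width: 19.6
t 10.72 pos [522.9  66.9 333.9] rot [ 1.7999e+02 -3.0000e-02  2.5200e+01] w 19.6 F [ 0.5 -0.5 -0.9] q [  6.  17. 102.   0.  61.  71.]
```

View pics/side_g6.png

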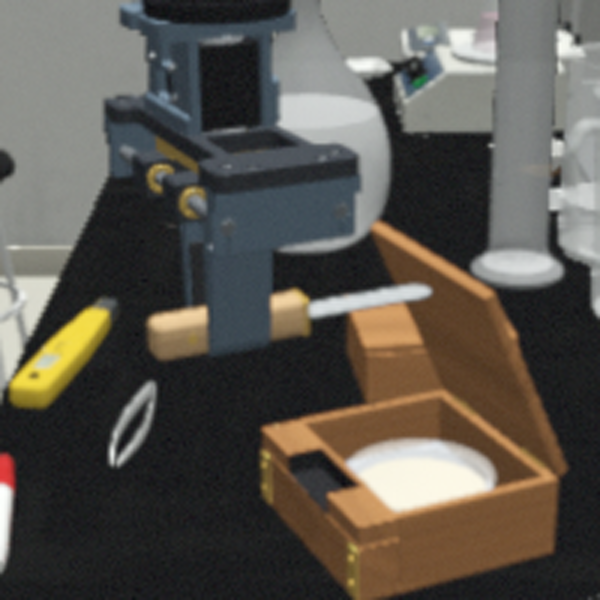

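```bash
python3 -m jog '[[0,-0.005,0,0.003,0,0,0],[0,-0.015,0,0.003,0,0,0],[0,-0.03,0,0,0,0,0],[0,-0.04,0,0,0,0,0],[0,0,0,0,0,0,0.13],[0,0,0,0,0,0,0.13],[0,0,0,0,0,0,0.13],[0,0,0,0,0,0,0]]'; python3 rel.py 455 -60 250 2.5
python3 - <<'E'
from h import *
for n in ("side","top"):
    f=vision.grab_frame(n); c=f["color"]
    c=c[100:300,200:400] if n=="side" else c[100:300,250:450]
    cv2.imwrite(f"pics/{n}_g7.png",cv2.resize(c,None,fx=3,fy=3,interpolation=cv2.INTER_CUBIC))
E
```

```text
time_s: 11.82
ee_pos: [440.3, 28.2, 327.8]
ee_rot: [180.0, 0.0, 2.9]
force: [-0.3, 0.1, -0.7]
gripper_width: 19.6
t 11.82 pos [440.3  28.2 327.8] rot [1.7999e+02 4.0000e-02 2.9200e+00] w 19.6 F [-0.3  0.1 -0.7] q [  2.  10. 113.  -0.  57.  89.]
shift in tool axes mm [10.2 88.8 77.8]
turn rad [0.0001 0.0007 0.0074]
```

View pics/side_g7.png

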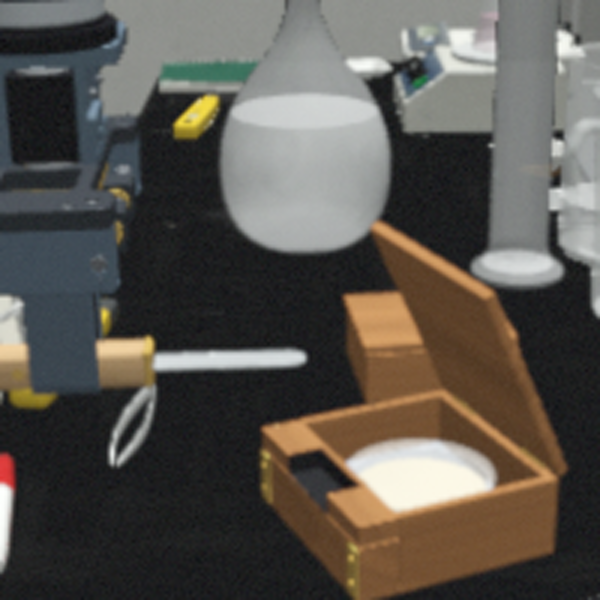

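The lid stays open at about 60° and the knife is clear and level. I'll carry it to free worktop next.

```bash
python3 -m jog '[[0,0.004,0.03,0,0,0,0],[0,0.004,0.03,0,0,0,0],[0,0.002,0.029,0,0,0,0],[0,0,0,0.04,0,0,0],[0,0,0,0.04,0,0,0],[0,0,0,0.03,0,0,0],[0,0,0,0.013,0,0,0],[0,0,0,0,0,0,0],[0,0,0,0,0,0,0]]'; python3 rel.py 455 -60 193 2.5
python3 - <<'E'
from h import *
f=vision.grab_frame("side"); c=f["color"][180:380,190:400]
cv2.imwrite("pics/side_g8.png",cv2.resize(c,None,fx=3,fy=3,interpolation=cv2.INTER_CUBIC))
E
```

```text
time_s: 13.05
ee_pos: [456.3, -60.0, 205.9]
ee_rot: [180.0, -0.1, 2.9]
force: [-0.1, 0.3, 0.4]
gripper_width: 19.5
t 13.05 pos [456.3 -60.  205.9] rot [ 1.7997e+02 -1.3000e-01  2.8800e+00] w 19.5 F [-0.1  0.3  0.4] q [ -9.  22. 120.  -0.  39.  78.]
shift in tool axes mm [-1.3 -0.1 12.9]
turn rad [ 0.0006 -0.0023  0.0065]
```

View pics/side_g8.png

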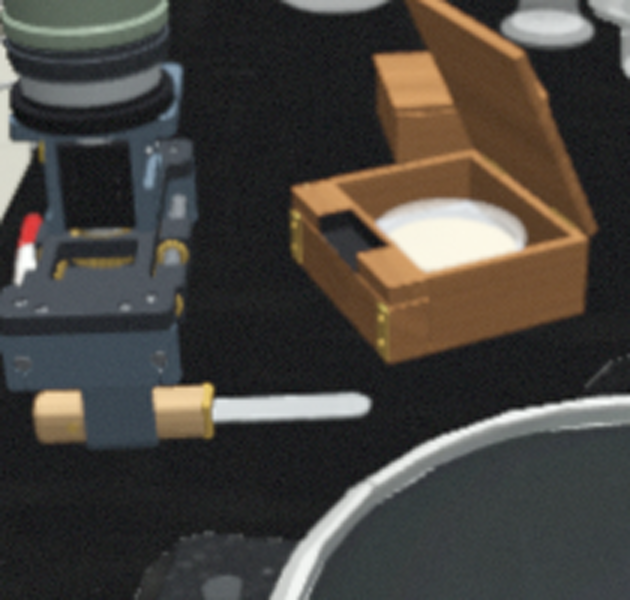

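```bash
python3 -m jog '[[0,0,0,0.006,0,0,0],[0,0,0,0.004,0,0,0],[0,0,0,0.0018,0,0,0],[0,0,0,0,0,0,0],[0,0,0,0,0,0,0]]'; python3 rel.py
```

```text
time_s: 13.72
ee_pos: [455.8, -60.0, 193.1]
ee_rot: [180.0, -0.0, 2.9]
force: [0.5, 0.3, 0.3]
gripper_width: 19.8
t 13.72 pos [455.8 -60.  193.1] rot [179.99  -0.     2.85] w 19.8 F [0.5 0.3 0.3] q [ -9.  23. 120.  -0.  37.  78.]
```

```bash
python3 -m jog '[[0.024,0,0,0,0,0,0],[0.03,0,0,0,0,0,0],[0.05,0,0,0,0,0,0],[0.05,0,0,0,0,0,0],[0.05,0,0,-0.015,0,0,0],[0.05,0,0,-0.04,0,0,0],[0.05,0,0,-0.05,0,0,0],[0.05,-0.03,0,-0.03,0,0,0],[0.05,-0.05,0,0,0,0,0],[0.05,0,0,0,0,0,0]]'; python3 rel.py
python3 - <<'E'
from h import *
for n in ("side","top"):
    f=vision.grab_frame(n); c=f["color"]; cv2.imwrite(f"pics/{n}_end.png",c)
    for l in("knife_grip","case_lid"): print(n,l,[(round(d["p"],2),np.round(d["location"],1)) for d in vision.find_in(n,l)])
E
```

```text
time_s: 14.98
ee_pos: [372.6, -63.6, 328.1]
ee_rot: [-180.0, 0.1, 2.8]
force: [-0.0, -0.4, 0.1]
gripper_width: 49.8
t 14.97 pos [372.6 -63.6 328.1] rot [-1.7998e+02  1.2000e-01  2.8100e+00] w 49.8 F [-0.  -0.4  0.1] q [-11.   5. 120.  -0.  56.  76.]
side knife_grip [(0.61, array([473.3, -63.9,  12.3]))]
side case_lid [(0.77, array([662. , 114.9, 119.6]))]
top knife_grip [(0.77, array([490. , -61. ,  17.7]))]
top case_lid [(0.76, array([654.5, 129.6, 144.1]))]
```

View pics/side_end.png

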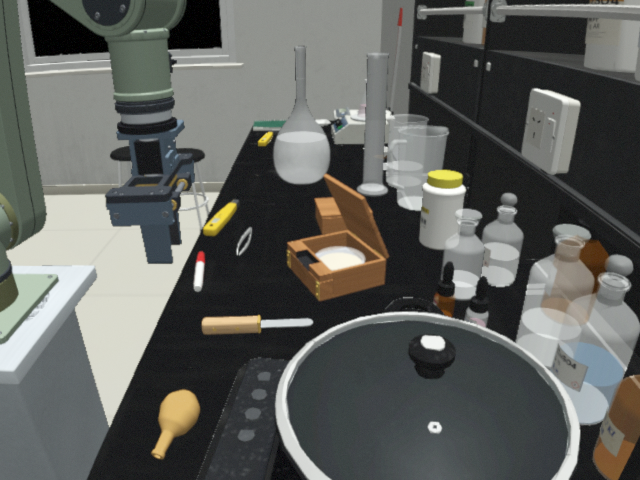

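View pics/top_end.png

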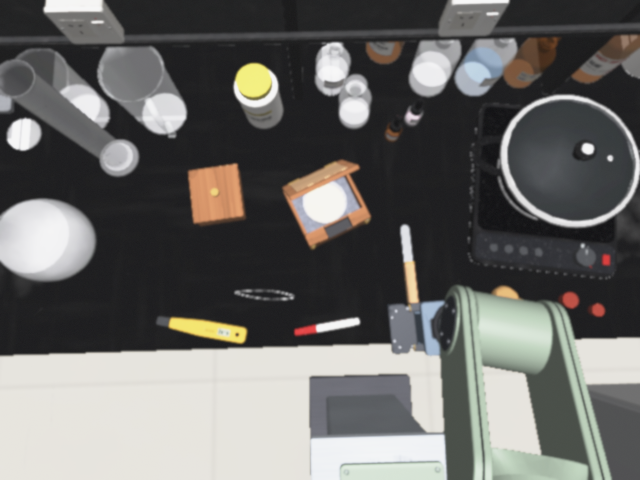

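The knife lies flat at (205–312, 325) in the side view, the lid is open at about 60°, and the gripper is clear. I'm handing in now.

```bash
python3 -c "
from workcell import ticket; print(ticket.job_done())"
```

```text
the job is handed in; nothing more can be done
None
```

The lid of the larger case now stands open by itself at about 60°, and the knife lies flat on the free worktop. I handed the job in at about 15 s of the 51 s allowed; the system gave no verdict.

- **What I did:** I gripped the knife across the middle of its handle and slid the blade about 13–18 mm into the slot. I then raised the lid along an arc about its hinge, drew the knife back, laid it down and let go.
- **Final pictures:** The lid had not moved after the knife came away. The handle centre is near (456, −60) mm and the gripper is well clear of everything. I judged the lid angle from the pictures and the arm's path; I did not measure it exactly.
- **Contact:** The wrist force readings I took after each move stayed near zero (under 2 N). I saw no contact between the gripper or arm and the lid.
- **Disagreements:** The two cameras disagreed by 3–6 mm on where the case stood. I corrected for this by checking each camera against the known position of the knife tip. The insertion depth also differed slightly: 9 mm by the side view against 13 mm from the arm position. I pushed in 4 mm more to be safe.

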